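# Change over the pots on the bench warming plate and switch it on

## Task

Slide the lidded pot along the warming plate from the double-ring mark and centre it on the empty square mark, then slide the open saucepan from the single-ring mark and centre it on the double ring; both must stay flat on the plate, never lifted or tipped. Then switch the plate on by pressing the long bar of the switch box at its middle, so that both ends go down evenly, until it is fully down (it stays down). Do not bump the lamp over the plate, and leave everything else on the bench where it stands.

Things in the scene. Friction and masses are not known exactly. Their poses are not given: they have to be found in the camera images.
- plate: Fixed warming plate: flat slab, 260 mm deep (its x) by 620 mm wide (its y), white top 30 mm above its origin (centre of its underside, on the bench). Its -x side faces the robot. Three outline marks lie in a row along its y, 180 mm apart, on its centre line (x = 0); the double ring is always the middle one.
- mark_double: Mark printed on the plate: two concentric grey rings, 136 and 100 mm across; origin at their centre on the plate's top. The hot place.
- mark_square: Mark printed on the plate: one grey square, side 136 mm; origin at its centre on the plate's top. Empty at the start; at one end of the row, left or right.
- mark_single: Mark printed on the plate: one single grey ring, 132 mm across; origin at its centre on the plate's top. At the other end of the row.
- pot: Lidded steel pot, 90 mm across, 88 mm high (lid 94 mm across, fixed on; black knob up to 107 mm); 0.3 to 0.65 kg. Origin: centre of its underside. A straight level handle points along its own -x: black grip 18 mm wide, 14 mm thick, 65 to 150 mm from the axis. Starts on the double ring, handle towards the robot's side (own x within 0.25 rad of the plate's x).
- saucepan: Open empty steel saucepan, 120 mm across, 62 mm high; 0.25 to 0.6 kg. Origin: centre of its underside. A straight level handle points along its own -x: black grip 18 mm wide, 14 mm thick, 80 to 155 mm from the axis. Starts on the single ring, handle towards the robot's side (own x within 0.25 rad of the plate's x).
- pot_grip (a point): Middle of the pot's handle at a good place to hold it: 108 mm from the pot's axis, 50 mm above its underside (80 mm above the bench). It lies under the lamp's front tube, so a tool pointing straight down strikes the lamp; one tilted some 30 to 40 degrees, its body leaning back towards the robot, passes.
- pan_grip (a point): Middle of the saucepan's handle at a good place to hold it: 110 mm from the pan's axis, 50 mm above its underside (80 mm above the bench). Under the lamp's front tube, as the pot's.
- lamp: Fixed lamp bridging the plate; origin and axes are the plate's. Two slim tubes along y, 24 mm wide in x, at x = -110 mm (above the pots' handles) and x = 0, from 243 to 269 mm above the bench. At each end (y = -305, +305 mm) a post at x = 0, 22 mm wide, and a side piece 8 mm thick from x = -135 to +25 mm, 228 to 273 mm above the bench.
- switchbox: Grey switch box, 110 mm (its x) by 200 mm (its y) by 40 mm high, fixed on the bench in front of the plate, left or right; origin at the centre of its underside.
- bar_mid (a point): Middle of the upper face of the steel bar on the switch box: bar 170 mm long along the box's y, 26 mm wide in x, 12 mm thick; this point is 62 mm above the bench when the bar is up and 9 mm lower when fully down. The point's axes are the bar's.
- bar (a joint): Bar switch hinge (along the box's far long side, 45 mm beyond the bar's middle line): 0 up, 0.2 rad fully down against a stop. Stiff: about 5 N at the bar moves it, and it stays where it is left.
- bar_rock (a joint): Lengthways rocking of the bar, sprung to level: 0 level, up to 0.1 rad when pressed away from its middle (about 4 N m per rad).
- jar: Amber jar, 44 mm across, 85 mm high, loose, standing on the plate between two marks, behind their centre line. Origin at the centre of its underside. Must not be disturbed.
- beaker: Steel beaker, 48 mm across, 75 mm high, loose, standing on the plate between the other two marks, behind their centre line. Origin at the centre of its underside. Must not be disturbed.
- tipbox: Fixed white box of orange-topped tubes, 90 by 125 mm, 46 mm high, on the bench in front of the plate on the other side from the switch box. Origin at the centre of its underside.
- phone: Black phone, 145 (its x) by 70 by 9 mm, loose, lying on the bench before the robot. Origin at the centre of its underside. Must not be disturbed.
- forceps: Steel forceps, 140 mm long (its x), 6 mm thick, loose, lying beside the phone. Origin at the centre of the underside. Must not be disturbed.
- tape: Cardboard-brown roll of tape, 110 mm across, 48 mm high, loose, on the bench right of the plate. Origin at the centre of its underside. Must not be disturbed.
- washbottle: White plastic bottle, 68 mm across, 170 mm high, loose, on the bench left of the plate. Origin at the centre of its underside. Must not be disturbed.
There are look-alikes about, which are no part of the job. What is shaped like the saucepan but yellow is not meant.

How it is judged:
By the outcome, as a careful person would: the job done as asked, in the order asked, and still so for the second after the job is handed in, with the robot touching nothing.
It also fails if it takes over 72 s, if anything falls off the work surface, if the arm or the gripper's body presses on something with over 40 N, if the wrist force passes 120 N, or if a joint passes its speed limit or range.

## Robot

A 6-joint arm with a two-finger parallel gripper is mounted at the origin on the work surface. World frame = base frame: x ahead of the robot, y to its left, z up, the work surface at z = 0. Lengths are in m, angles in rad, forces in N, time in s.
With the tool pointing down it reaches from about 0.275 to 0.875 m from the base axis. Payload 12.5 kg.
Tool frame: the origin (TCP) lies between the finger pads; the fingertips stand 11 mm ahead of it and the grasp point (between the pads) lies 8 mm behind it; z points along the fingers, y is the line along which they close (so a half turn about z gives the same grasp; the last joint's range is limited). The gripper opens to 85 mm and grips with 20 to 120 N. Pads are 22 mm wide; open, the fingers measure 114 mm over their backs; the gripper's body (76 mm by 85 mm) begins 54 mm behind the grasp point. The pads swing forward as they close: fully open they stand 13 mm farther back than shut.
Start: joints at [-1.398, 0.351, 1.652, -0, 1.139, -0.085], TCP at [0.14, -0.532, 0.242] pointing down, gripper open.
Joint ranges: [-2.75, 2.75], [-0.79, 2.1], [0.01, 2.65], [-1.57, 4.71], [0.07, 3.14], [-2.87, 2.87]. Speed limits (rad/s): [2.22, 2.22, 2.79, 3.14, 3.14, 3.14].

## Interface

Orientations are given as a 3x3 rotation matrix whose columns are the frame's x, y, z axes.
In Python, from bench import manip gives the robot as it stands. Calls block until the motion is done:
- manip.move_ptp(position, orientation): joint-space move of the TCP to a pose.
- manip.move_l(position, attitude=None, max_speed=0.15): straight line of the TCP; attitude=None keeps the orientation; max_speed is the mean speed in m/s.
- manip.move_j(angles): joint-space move.
- manip.set_gripper(opening, effort=None): opening from 0.0 (shut) to 1.0 (fully open); effort is the grip in N (None keeps the last); returns when the fingers have stopped.
- manip.dwell(seconds).
- manip.inverse_kinematics(position, orientation): joint angles nearest the present ones, or None.
- manip.grab_frame(name): name is "scene" or "top"; returns (picture, depth): 384x512x3 uint8, red, green, blue; 384x512 float32, m along the optical axis (not along the pixel's ray), 0 where there is no reading.
- manip.get_calibration(name): a dict with "camera_matrix" (3x3 intrinsics, pixels), "R" (3x3) and "t" (3): a world point X has camera coordinates R X + t. Camera axes: x right, y down, z forward; pixel columns grow to the right and rows downward; lengths in m; the calibration is good to about 2 mm. A picture is of the moment at which its call begins. get_calibration takes no time and is no camera call.
A pose or a line that the arm cannot do raises manip.Unreachable and nothing moves.
- manip.sign_off(): hands the job in; it is judged then, once.
Trained networks look in the newest picture that a camera, given by its name, has taken for a name from the list of things; names that differ only in an ending like _2 or _b are one class to them, and where a whole thing is asked for, a point or a joint stands for the part that bears it (a point fixed in the world has none). Each returns a list of dicts, best first, with "confidence" (0 to 1); they miss things now and then, are a little off and sometimes report something else, mostly with a low value. They report only what shows in the picture. A call takes as long as a camera call. They do not tell look-alikes from the thing itself.
- manip.look_for(camera, name): "at" ([x, y, z] in m, in world coordinates, good to about 4 mm: the middle of the surface that is visible of it).
Readings, each from a call of its own:
- manip.current_time(): time.
- manip.current_qpos(): joint angles.
- manip.current_joint_vel(): joint speeds.
- manip.current_joint_torque(): joint torques, N m.
- manip.current_ee_pos(): TCP position.
- manip.current_tcp_rot(): TCP orientation.
- manip.current_force(): force on the tool from outside, world axes, zero at the start.
- manip.current_ft_torque(): the same for the moment, N m.
- manip.current_grip_width(): opening from 0.0 (shut) to 1.0 (fully open).
- manip.current_grip_force(): force on a finger pad.
Only numpy, scipy, OpenCV 4.12 (cv2) and the standard library are available. Lean on these libraries where they do the work, as an engineer would, in place of code of your own. Each camera call takes 0.05 s, during which the arm holds its last target. There are 200 camera calls.

## Working session

There is one attempt and no reset: what is moved stays moved. The work goes in short steps, each a Python script; the robot and the scene stay as the last script left them, time stands still between calls to the robot, and variables do not carry over. Pictures are saved under pics/ and viewed, at most 10 in all, crops included, and the job is handed in when it is done.

```bash
ls; mkdir -p pics
cat > h.py <<'E'
import numpy as np, cv2
from bench import manip
def snap(cam,fn=None):
    im,d=manip.grab_frame(cam)
    if fn: cv2.imwrite('pics/'+fn,cv2.cvtColor(im,cv2.COLOR_RGB2BGR))
    return im,d
def cloud(cam,d):
    c=manip.get_calibration(cam);K=np.array(c['camera_matrix']);R=np.array(c['R']);t=np.array(c['t'])
    v,u=np.mgrid[:d.shape[0],:d.shape[1]]
    P=np.stack([(u-K[0,2])/K[0,0]*d,(v-K[1,2])/K[1,1]*d,d],-1)
    return (P-t)@R
def proj(cam,X):
    c=manip.get_calibration(cam);K=np.array(c['camera_matrix'])
    p=K@(np.array(c['R'])@np.array(X)+np.array(c['t']));return p[:2]/p[2]
E
python3 - <<'E'
from h import *
for cam in ('scene','top'):
    im,d=snap(cam,cam+'0.png'); np.savez('/tmp/'+cam,im=im,d=d)
    c=manip.get_calibration(cam);print(cam,'cam at',(-np.array(c['R']).T@np.array(c['t'])).round(3))
    for n in ['plate','mark_double','mark_square','mark_single','pot','saucepan','pot_grip','pan_grip','lamp','switchbox','bar_mid','jar','beaker','tipbox','phone']:
        print(n,[(np.round(r['at'],3).tolist(),round(r['confidence'],2),proj(cam,r['at']).round().tolist()) for r in manip.look_for(cam,n)][:3])
print(manip.current_time())
E
```

```text
pics
scene cam at [ 1.507 -0.438  1.031]
plate [([0.772, -0.024, 0.03], 0.76, [300.0, 270.0])]
mark_double [([0.735, -0.025, 0.105], 0.7, [295.0, 241.0]), ([0.414, 0.314, 0.039], 0.23, [345.0, 162.0])]
mark_square []
mark_single [([0.448, -0.323, 0.039], 0.63, [161.0, 218.0]), ([0.765, -0.207, 0.03], 0.46, [234.0, 289.0])]
pot [([0.735, -0.027, 0.106], 0.9, [295.0, 241.0])]
saucepan [([0.164, -0.365, 0.039], 0.93, [128.0, 166.0]), ([0.692, -0.189, 0.059], 0.78, [231.0, 259.0]), ([0.413, 0.314, 0.038], 0.67, [345.0, 162.0])]
pot_grip [([0.405, 0.01, 0.008], 0.36, [260.0, 189.0])]
pan_grip [([0.695, -0.19, 0.06], 0.84, [231.0, 260.0]), ([0.419, -0.309, 0.065], 0.63, [162.0, 204.0])]
lamp [([0.695, -0.038, 0.266], 0.74, [287.0, 186.0]), ([0.734, -0.027, 0.104], 0.39, [294.0, 241.0])]
switchbox [([0.449, -0.324, 0.041], 0.76, [160.0, 218.0])]
bar_mid [([0.42, -0.311, 0.061], 0.75, [162.0, 205.0]), ([0.42, -0.31, 0.065], 0.15, [162.0, 204.0])]
jar [([0.788, -0.097, 0.087], 0.76, [278.0, 268.0]), ([0.694, -0.187, 0.059], 0.38, [232.0, 259.0])]
beaker [([0.42, -0.311, 0.062], 0.65, [161.0, 
[... 674 characters left out ...]
6, [261.0, 119.0]), ([0.78, 0.096, 0.086], 0.44, [222.0, 94.0])]
pan_grip [([0.42, 0.32, 0.042], 0.74, [149.0, 213.0]), ([0.711, -0.194, 0.033], 0.63, [316.0, 121.0]), ([0.168, -0.376, 0.005], 0.56, [375.0, 296.0])]
lamp [([0.677, -0.01, 0.274], 0.87, [256.0, 111.0]), ([0.78, -0.088, 0.117], 0.53, [284.0, 90.0]), ([0.699, -0.022, 0.114], 0.16, [261.0, 118.0])]
switchbox [([0.422, -0.293, 0.042], 0.69, [350.0, 214.0]), ([0.421, -0.293, 0.063], 0.33, [351.0, 214.0])]
bar_mid [([0.417, -0.297, 0.061], 0.64, [352.0, 215.0])]
jar [([0.778, -0.092, 0.116], 0.59, [285.0, 91.0])]
beaker [([0.781, 0.098, 0.088], 0.53, [221.0, 93.0])]
tipbox [([0.423, 0.321, 0.038], 0.87, [148.0, 212.0])]
phone []
1.6
```

Run:
```python
import cv2
t=cv2.imread('pics/top0.png'); cv2.imwrite('pics/topc.png',cv2.resize(t[60:260,110:410],(800,533),interpolation=cv2.INTER_CUBIC))
s=cv2.imread('pics/scene0.png'); cv2.imwrite('pics/scenec.png',cv2.resize(s[120:345,110:410],(800,600),interpolation=cv2.INTER_CUBIC))
```

```text
(no output)
```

View pics/topc.png

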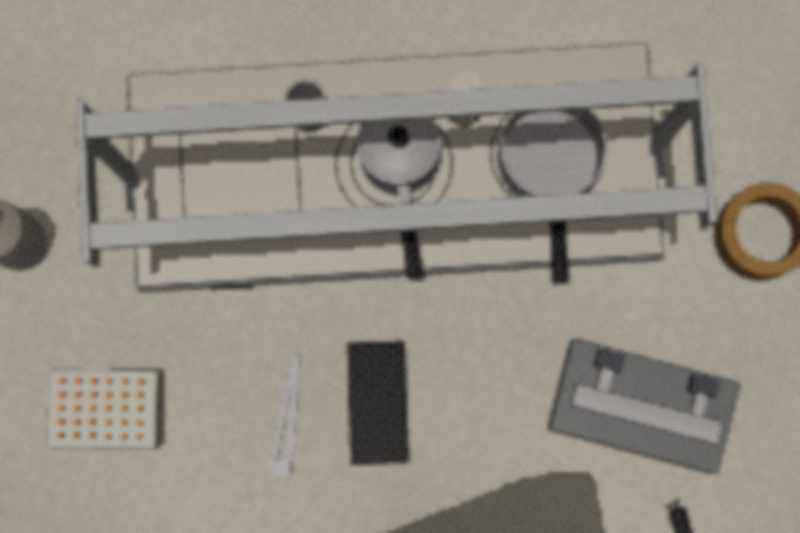

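View pics/scenec.png

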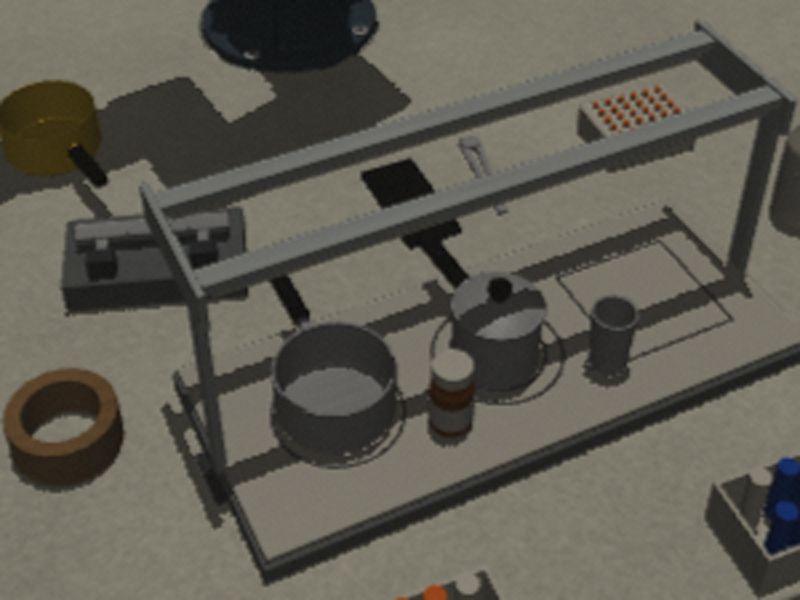

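The pan meant is the steel one at scene (231,259) / top (317,120): it stands on the single ring. The yellow one at scene (128,166) is the look-alike. The empty square is on the left (+y), at top crop (240,170). Next I fit the geometry from depth.

```bash
cat > fit.py <<'E'
from h import *
from scipy.optimize import least_squares
def circ(P,r=None):
    f=(lambda p:np.hypot(P[:,0]-p[0],P[:,1]-p[1])-(r if r else p[2]))
    x0=[*np.median(P[:,:2],0)]+([] if r else [.05])
    return least_squares(f,x0,loss='soft_l1',f_scale=.002).x
def clouds():
    o={}
    for c in ('scene','top'):
        im,d=snap(c); X=cloud(c,d); m=d>0; o[c]=(X[m],im[m].astype(int))
    return o
E
python3 - <<'E'
from fit import *
C={}
for c in ('scene','top'):
    z=np.load(f'/tmp/{c}.npz');X=cloud(c,z['d']);m=z['d']>0;C[c]=(X[m],z['im'][m].astype(int))
for c,(X,I) in C.items():
    print(c)
    m=(abs(X[:,2]-.03)<.005)&(X[:,0]>.55)&(X[:,0]<.95)&(abs(X[:,1]-0)<.4)
    P=X[m]; print('plate z',np.median(P[:,2]))
    # erode by outlier: robust rect via bounding on rotated percentiles
    (r,s,a)=cv2.minAreaRect((P[:,:2]*1000).astype(np.float32)); print('rect',r,s,a)
    m=(X[:,2]>.255)&(X[:,2]<.285)&(X[:,0]>.5)&(abs(X[:,1])<.45)
    (r,s,a)=cv2.minAreaRect((X[m][:,:2]*1000).astype(np.float32)); print('lamp',r,s,a,np.median(X[m][:,2]))
    def box(x0,x1,y0,y1,z0,z1): return X[(X[:,0]>x0)&(X[:,0]<x1)&(X[:,1]>y0)&(X[:,1]<y1)&(X[:,2]>z0)&(X[:,2]<z1)]
    for n,b in dict(potbody=(.6,.85,-.08,.04,.05,.105),potknob=(.6,.85,-.08,.04,.127,.15),pan=(.6,.85,-.28,-.12,.06,.088),panrim=(.6,.85,-.28,-.12,.088,.1),jar=(.75,.85,-.13,-.06,.06,.125),beaker=(.74,.85,.06,.13,.05,.115)).items():
        P=box(*b)
        if len(P)>8: print(n,len(P),circ(P).round(4),P.mean(0).round(4),P[:,2].max().round(3))
    for n,b in dict(poth=(.5,.62,-.08,.04,.07,.1),panh=(.5,.6,-.28,-.12,.07,.1)).items():
        P=box(*b)
        if len(P)>8:
            vx,vy,x0,y0=cv2.fitLine(P[:,:2].astype(np.float32),cv2.DIST_HUBER,0,.01,.01).ravel(); print(n,len(P),'dir',np.arctan2(vy,vx) if vx>0 else np.arctan2(-vy,-vx),'mean',P.mean(0).round(4),'z',np.median(P[:,2]),'xmin',P[:,0].min())
    P=box(.33,.52,-.45,-.15,.052,.07)
    (r,s,a)=cv2.minAreaRect((P[:,:2]*1000).astype(np.float32)); print('bar',r,s,a,np.median(P[:,2]))
    P=box(.3,.55,-.45,-.15,.03,.046)
    (r,s,a)=cv2.minAreaRect((P[:,:2]*1000).astype(np.float32)); print('box',r,s,a,np.median(P[:,2]))
E
```

```text
scene
plate z 0.02939006588053008
rect (775.3610229492188, -42.690216064453125) (378.45672607421875, 697.0816650390625) 3.8605740070343018
lamp (654.7591552734375, -11.71331787109375) (166.38197326660156, 618.5792236328125) 3.8600614070892334 0.2673517363579274
potbody 554 [ 0.6932 -0.0048  0.0672] [ 0.7257 -0.031   0.08  ] 0.105
potknob 61 [ 0.7172 -0.0142  0.0093] [ 0.7185 -0.0146  0.1341] 0.139
pan 741 [ 0.717  -0.1883  0.0586] [ 0.7062 -0.1896  0.0754] 0.088
panrim 187 [ 0.7172 -0.1879  0.0583] [ 0.7155 -0.189   0.0907] 0.096
jar 387 [ 0.7788 -0.091   0.0166] [ 0.7838 -0.0935  0.0964] 0.119
beaker 393 [0.7654 0.0903 0.0213] [0.7676 0.0889 0.0842] 0.108
poth 101 dir 0.16066386 mean [ 0.5955 -0.0312  0.0845] z 0.08523176027434984 xmin 0.5669281343746323
panh 50 dir 0.36183572 mean [ 0.5871 -0.1973  0.0849] z 0.08545877052396941 xmin 0.5719839793635413
bar (442.8780517578125, -300.29376220703125) (167.8433074951172, 79.1310043334961) 77.39962005615234 0.06073951980895229
box (427.3054504394531, -302.8668518066406) (208.2578887939453, 164.98028564453125) 56.09378433227539 0.038783634
[... 407 characters left out ...]
175 [ 0.6911 -0.1971  0.067 ] [ 0.6811 -0.1939  0.0787] 0.088
panrim 84 [ 0.7133 -0.1888  0.0584] [ 0.6885 -0.188   0.0917] 0.098
jar 86 [ 0.7684 -0.0905  0.017 ] [ 0.7778 -0.0903  0.1092] 0.121
beaker 100 [0.7632 0.0897 0.0205] [0.7766 0.0921 0.0846] 0.108
poth 110 dir 0.14573245 mean [ 0.592  -0.0299  0.0855] z 0.08552868218651187 xmin 0.5654031239691117
panh 79 dir 0.050595496 mean [ 0.5796 -0.1963  0.0854] z 0.0850595842956143 xmin 0.5613358863611809
bar (438.8017578125, -301.93365478515625) (170.19863891601562, 70.61715698242188) 75.25749206542969 0.06093197708993274
box (398.78643798828125, -292.1175537109375) (201.2839813232422, 168.59454345703125) 75.33902740478516 0.0389165411302039
```

```bash
cat >> fit.py <<'E'
TH=np.deg2rad(3.84); C0=np.array([.7095,-.0088])
ex=np.array([np.cos(TH),np.sin(TH)]); ey=np.array([-ex[1],ex[0]])
def W(x,y): return C0+x*ex+y*ey
def PL(p): q=np.asarray(p)[...,:2]-C0; return np.stack([q@ex,q@ey],-1)
def rect(cam,im,z=.03,s=1000.,hx=.15,hy=.33):
    src=[(hx,hy),(hx,-hy),(-hx,-hy),(-hx,hy)]  # image: up=+x, left=+y
    a=np.float32([proj(cam,[*W(*q),z]) for q in src]); w,h=2*hy*s,2*hx*s
    M=cv2.getPerspectiveTransform(a,np.float32([(0,0),(w,0),(w,h),(0,h)]))
    return cv2.warpPerspective(im,M,(int(w),int(h)),flags=cv2.INTER_CUBIC)
E
python3 - <<'E'
from fit import *
o=[]
for c in ('scene','top'):
    z=np.load(f'/tmp/{c}.npz'); r=rect(c,z['im'],z=.0295)[...,::-1].copy()
    k=lambda x,y:(int(330-1000*y),int(150-1000*x))
    for y in(.18,0,-.18): cv2.drawMarker(r,k(0,y),(0,0,255),0,8)
    cv2.rectangle(r,k(.068,.248),k(-.068,.112),(0,255,0),1)
    for q in(50,68):cv2.ellipse(r,k(0,0),(q,q),0,0,360,(0,255,0),1)
    cv2.circle(r,k(0,-.18),66,(0,255,0),1)
    cv2.rectangle(r,k(.13,.31),k(-.13,-.31),(255,0,0),1)
    o.append(r)
    X=cloud(c,z['d']);I=z['im'].astype(int).min(-1)
    b=(z['d']>0)&(X[...,2]>.054)&(X[...,2]<.07)&(X[...,0]>.33)&(X[...,0]<.52)&(X[...,1]<-.18)&(X[...,1]>-.42)
    print(c,np.percentile(I[b],[10,30,50,70,90]))
    m=b&(I>np.percentile(I[b],50)-25)
    n,l,s,ce=cv2.connectedComponentsWithStats(m.astype(np.uint8)); m=l==1+np.argmax(s[1:,4])
    P=X[m]; (q,sz,a)=cv2.minAreaRect((P[:,:2]*1000).astype(np.float32)); print('bar',q,sz,a,P.mean(0).round(4),m.sum(), np.median(P[:,2]))
    m=(abs(X[...,2]-.04)<.006)&(X[...,0]>.33)&(X[...,0]<.54)&(X[...,1]<-.15)&(X[...,1]>-.45)&(z['d']>0)
    n,l,s,ce=cv2.connectedComponentsWithStats(m.astype(np.uint8)); m=l==1+np.argmax(s[1:,4])
    print('box',cv2.minAreaRect((X[m][:,:2]*1000).astype(np.float32)))
cv2.imwrite('pics/rect.png',np.vstack(o))
E
```

```text
scene [31. 42. 82. 94. 98.]
bar (418.1636657714844, -338.7840270996094) (81.68470764160156, 47.472412109375) 77.74761199951172 [ 0.4105 -0.34    0.0606] 181 0.06073951980895229
box ((418.5232238769531, -338.98150634765625), (117.28901672363281, 119.21685791015625), 78.98930358886719)
top [ 67.  121.4 141.  147.  152. ]
bar (428.28759765625, -299.9530029296875) (168.9003143310547, 47.956817626953125) 74.87702178955078 [ 0.42   -0.2972  0.0609] 506 0.06074663394537754
box ((426.95849609375, -298.9209289550781), (200.2271728515625, 110.2217788696289), 75.18553161621094)
```

View pics/rect.png

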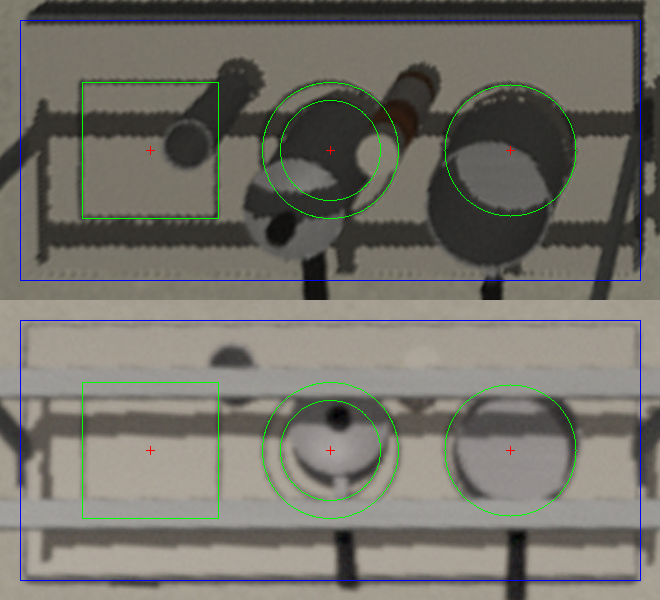

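The fitted marks (square, rings) overlay the picture well in both views: square centre at rectified (150,450), double ring (330,450), single ring (510,450). The jar and beaker stand close to the slide path, so I'll route each pot a bit forward of them. Pot first.

```bash
cat > act.py <<'E'
from fit import *
def ori(h,a=np.deg2rad(37)):
    c,s=np.cos(h),np.sin(h); z=np.array([np.sin(a)*c,np.sin(a)*s,-np.cos(a)]); y=np.array([s,-c,0])
    return np.column_stack([np.cross(y,z),y,z])
def st(m): print(m,'t',round(manip.current_time(),1),'ee',np.round(manip.current_ee_pos(),4),'F',np.round(manip.current_force(),1),'w',round(manip.current_grip_width(),3))
def grasp(ctr,yaw,r,z=.08,via=True):
    u=np.array([np.cos(yaw),np.sin(yaw)]); R=ori(yaw)
    g=np.array([*(np.array(ctr)-r*u),z])+.008*R[:,2]
    ap=g-.13*R[:,2]
    for k in (R,R@np.diag([-1,-1,1])):
        q=manip.inverse_kinematics(ap,k); print('ik',None if q is None else np.round(q,2))
    if via: manip.move_ptp(ap+np.array([-.10,0,.04]),R); st('via')
    manip.set_gripper(.7,50)
    manip.move_l(ap,max_speed=.25); st('ap')
    manip.move_l(g,max_speed=.1); st('at')
    return R,g
def slide(pts,sp=.07):
    for d in pts:
        p=np.array(manip.current_ee_pos()); 
    return
E
python3 - <<'E'
from act import *
R,g=grasp([.7155,-.0143],.14,.108)
snap('top','g1.png');snap('scene','g1s.png')
a=cv2.imread('pics/g1.png')[60:260,130:430];b=cv2.imread('pics/g1s.png')[130:330,150:450]
cv2.imwrite('pics/g1b.png',cv2.resize(np.hstack([a,b]),(800,267),interpolation=cv2.INTER_CUBIC) if 0 else cv2.resize(np.vstack([a,b]),(450,600),interpolation=cv2.INTER_CUBIC))
E
```

```text
ik [-0.28  0.25  2.15  1.07  0.28  0.18]
ik None
via t 3.7 ee [ 0.4362 -0.0402  0.2176] F [ 0.1 -0.3 -0.4] w 0.999
ap t 4.6 ee [ 0.5352 -0.0394  0.177 ] F [-0.6  0.1  0.8] w 0.701
at t 6.1 ee [ 0.6132 -0.0288  0.074 ] F [ 0.6 -0.  -0.6] w 0.702
```

View pics/g1b.png

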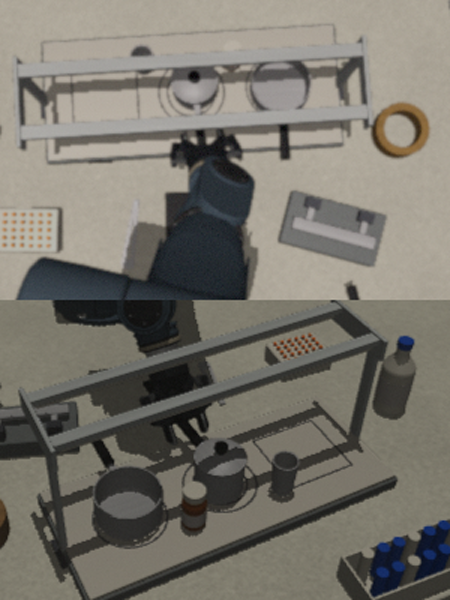

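The open fingers straddle the pot's handle (top half, around (205,140)) and clear the lamp's front tube. I'll close, slide and check.

```bash
cat >> act.py <<'E'
def slide(ctr,way,tgt,sp=.08):
    g=np.array(manip.current_ee_pos()); P=[]
    for q in way+[tgt]: P.append(g+np.array([*(np.array(q)-ctr),0]))
    R=np.array(manip.current_tcp_rot())
    for p in P: print(np.round(manip.inverse_kinematics(p,R),2))
    return P
E
python3 - <<'E'
from act import *
ctr=np.array([.7155,-.0143])
P=slide(ctr,[W(-.03,-.003),W(-.03,.17)],W(0,.18))
manip.set_gripper(0.0,60); st('grip'); print(manip.current_grip_force())
for p in P:
    manip.move_l(p,max_speed=.08); st('mv')
C=clouds()
for c,(X,I) in C.items():
    m=(np.hypot(*(X[:,:2]-W(0,.18)).T)<.05)&(X[:,2]>.127)&(X[:,2]<.15)
    print(c,m.sum(),PL(circ(X[m])) if m.sum()>8 else '', X[m][:,2].max() if m.any() else '')
E
```

```text
[-0.22  0.53  2.1   2.01  0.24 -0.74]
[ 0.18  0.54  2.09  3.33  0.13 -1.73]
[ 0.19  0.57  2.01  3.52  0.09 -1.9 ]
grip t 6.6 ee [ 0.6134 -0.0286  0.0738] F [-1.3  1.   3.1] w 0.201
59.429612159729004
mv t 7.2 ee [ 0.5776 -0.0284  0.0739] F [-1.   0.2  0.2] w 0.197
mv t 9.5 ee [0.5659 0.1443 0.074 ] F [ 0.2  0.7 -0.7] w 0.204
mv t 10.1 ee [0.5951 0.1562 0.0739] F [ 0.4  1.9 -1.4] w 0.201
scene 56 [0.00133939 0.17850256] 0.13822217542058948
top 56 [-0.00136122  0.17763823] 0.13833213093965208
```

Run:
```python
from act import *
manip.set_gripper(.7); st('open')
R=np.array(manip.current_tcp_rot()); p=np.array(manip.current_ee_pos())
manip.move_l(p-.13*R[:,2],max_speed=.12); st('back')
C=clouds()
for c,(X,I) in C.items():
    m=(np.hypot(*(X[:,:2]-W(0,.18)).T)<.05)&(X[:,2]>.127)&(X[:,2]<.15)
    print(c,m.sum(),PL(circ(X[m])), X[m][:,2].max())
    m=(np.hypot(*(X[:,:2]-W(0,-.18)).T)<.08)&(X[:,2]>.088)&(X[:,2]<.1)
    print(c,'pan',circ(X[m],.0585))
    for n,b in dict(jar=[.777,-.091],beaker=[.765,.09]).items():
        m=(np.hypot(*(X[:,:2]-b).T)<.04)&(X[:,2]>.06)&(X[:,2]<.125); print(n,circ(X[m]).round(4))
g=manip.move_l
R,g=grasp([.7155,-.1885],.055,.110)
```

```text
open t 10.7 ee [0.5952 0.1563 0.0741] F [-0.4 -0.5 -0.3] w 0.698Traceback (most recent call last):
  File "<stdin>", line 4, in <module>
bench.Unreachable: the arm cannot follow that straight line within its joint ranges
```

Run:
```python
from act import *
p=np.array(manip.current_ee_pos()); R=np.array(manip.current_tcp_rot()); print(np.round(manip.current_qpos(),2))
for s in (.03,.06,.13):
  for a in (28,31,34,37,42):
    for h in (-.05,.14,.3):
      q=manip.inverse_kinematics(p-s*R[:,2],ori(h,np.deg2rad(a))); 
      if q is not None: print(s,a,h,np.round(q,2))
for dx in (.05,.1): # straight back, level
    for a in (34,37): 
        q=manip.inverse_kinematics(p-[dx,.0,-.02],ori(.14,np.deg2rad(a))); print('lvl',dx,a,None if q is None else np.round(q,2))
```

```text
[ 0.19  0.57  2.01  3.52  0.09 -1.9 ]
0.03 28 -0.05 [ 0.24  0.5   1.95 -0.55  0.26  2.37]
0.03 28 0.14 [ 0.19  0.5   1.96 -0.13  0.2   1.74]
0.03 28 0.3 [0.15 0.49 1.96 0.34 0.21 1.11]
0.03 31 -0.05 [ 0.25  0.5   1.98 -0.82  0.21  2.64]
0.03 31 0.14 [ 0.19  0.49  1.99 -0.24  0.12  1.86]
0.03 31 0.3 [0.15 0.49 1.99 0.58 0.14 0.86]
0.03 34 0.3 [0.15 0.49 2.02 1.18 0.09 0.26]
0.03 37 -0.05 [ 0.26  0.51  2.03  4.61  0.19 -2.79]
0.03 37 0.3 [ 0.14  0.5   2.05  2.04  0.11 -0.6 ]
0.03 42 -0.05 [ 0.27  0.52  2.07  4.09  0.26 -2.26]
0.03 42 0.14 [ 0.2   0.51  2.09  3.34  0.2  -1.72]
0.03 42 0.3 [ 0.14  0.51  2.1   2.62  0.22 -1.18]
0.06 28 -0.05 [ 0.24  0.43  1.98 -0.5   0.29  2.31]
0.06 28 0.14 [ 0.2   0.43  2.   -0.11  0.23  1.73]
0.06 28 0.3 [0.15 0.42 2.   0.29 0.24 1.16]
0.06 31 -0.05 [ 0.25  0.43  2.01 -0.72  0.23  2.54]
0.06 31 0.14 [ 0.2   0.42  2.03 -0.19  0.15  1.81]
0.06 31 0.3 [0.15 0.42 2.03 0.47 0.17 0.98]
0.06 34 0.14 [ 0.2   0.42  2.06 -0.44  0.08  2.06]
0.06 34 0.3 [0.15 0.42 2.06 0.88 0.11 0.57]
0.06 37 0.3 [ 0.14  0.42  2.09  1.7   0.1  -0.25]
0.06 42 -0.05 [ 0.28  0.45  2.
[... 277 characters left out ...]
 -0.05 [ 0.26  0.26  2.08 -0.52  0.32  2.34]
0.13 31 0.14 [ 0.2   0.25  2.09 -0.13  0.26  1.75]
0.13 31 0.3 [0.15 0.25 2.1  0.29 0.27 1.16]
0.13 34 -0.05 [ 0.27  0.26  2.11 -0.72  0.27  2.54]
0.13 34 0.14 [ 0.2   0.25  2.12 -0.2   0.18  1.82]
0.13 34 0.3 [0.15 0.24 2.13 0.45 0.2  1.01]
0.13 37 -0.05 [ 0.28  0.26  2.13 -1.    0.23  2.82]
0.13 37 0.14 [ 0.21  0.25  2.15 -0.39  0.1   2.02]
0.13 37 0.3 [0.14 0.24 2.16 0.76 0.14 0.69]
0.13 42 -0.05 [ 0.29  0.27  2.18  4.68  0.23 -2.85]
0.13 42 0.3 [ 0.13  0.25  2.21  1.92  0.12 -0.48]
lvl 0.05 34 None
lvl 0.05 37 [ 0.22  0.47  2.12  3.58  0.11 -1.95]
lvl 0.1 34 [ 0.24  0.41  2.21  3.82  0.09 -2.16]
lvl 0.1 37 [ 0.25  0.42  2.24  3.53  0.17 -1.87]
```

Run:
```python
from act import *
p=np.array(manip.current_ee_pos()); R=np.array(manip.current_tcp_rot())
manip.move_l(p-.06*R[:,2],ori(.14,np.deg2rad(42)),max_speed=.1); st('b1')
try: manip.move_l(p-.13*R[:,2],ori(.14,np.deg2rad(49)),max_speed=.12)
except manip.Unreachable as e: print(e); 
st('b2')
C=clouds()
for c,(X,I) in C.items():
    m=(np.hypot(*(X[:,:2]-W(0,.18)).T)<.05)&(X[:,2]>.127)&(X[:,2]<.15)
    print(c,m.sum(),PL(circ(X[m])), X[m][:,2].max())
    m=(np.hypot(*(X[:,:2]-W(0,-.18)).T)<.08)&(X[:,2]>.088)&(X[:,2]<.1)
    print(c,'pan',circ(X[m],.0585))
    for n,b in dict(jar=[.777,-.091],beaker=[.765,.09]).items():
        m=(np.hypot(*(X[:,:2]-b).T)<.04)&(X[:,2]>.06)&(X[:,2]<.125); print(n,circ(X[m]).round(4))
# pan feasibility
ctr=np.array([.7155,-.1885]);yaw=.055
for a in (33,37,42):
    O=ori(yaw,np.deg2rad(a)); g=np.array([*(ctr-.11*np.array([np.cos(yaw),np.sin(yaw)])),.08])+.008*O[:,2]
    for d in [g-.13*O[:,2],g]+[g+[*(W(*q)-ctr),0] for q in [(-.045,-.175),(-.045,-.01),(0,0)]]+[g+[*(W(0,0)-ctr),0]-.13*O[:,2]]:
        q=manip.inverse_kinematics(d,O); print(a,None if q is None else np.round(q,2))
```

```text
b1 t 11.4 ee [0.5598 0.1513 0.1219] F [-0.2  0.2  0.4] w 0.7
b2 t 12.2 ee [0.5182 0.1455 0.1778] F [ 0.6  0.9 -0.2] w 0.7
scene 53 [0.00104747 0.17853353] 0.13828064460325584
scene pan [ 0.71750152 -0.18794286]
jar [ 0.7782 -0.0908  0.017 ]
beaker [0.7655 0.09   0.0212]
top 55 [-0.00129984  0.17785926] 0.1399754801495421
top pan [ 0.71531591 -0.18857385]
jar [ 0.7686 -0.0907  0.0168]
beaker [0.7616 0.0895 0.022 ]
33 [-0.58  0.32  1.99  0.79  0.47  0.29]
33 [-0.49  0.61  1.88  1.11  0.32  0.  ]
33 [-0.53  0.56  1.98  1.25  0.32 -0.17]
33 [-0.19  0.51  2.11  1.83  0.14 -0.47]
33 [-0.15  0.55  2.    1.39  0.11  0.01]
33 [-0.18  0.23  2.12  0.53  0.26  0.86]
37 [-0.61  0.32  2.05  1.03  0.44  0.03]
37 [-0.51  0.61  1.92  1.43  0.33 -0.32]
37 [-0.55  0.57  2.01  1.56  0.35 -0.49]
37 [-0.2   0.51  2.15  2.33  0.21 -0.98]
37 [-0.15  0.56  2.04  2.2   0.15 -0.8 ]
37 [-0.2   0.23  2.18  0.99  0.18  0.39]
42 [-0.64  0.33  2.11  1.37  0.46 -0.33]
42 [-0.53  0.62  1.95  1.77  0.39 -0.67]
42 [-0.57  0.59  2.05  1.85  0.42 -0.79]
42 [-0.21  0.53  2.19  2.58  0.34 -1.24]
42 [-0.16  0.57  2.08  2.58  0.27 -1.19]
42 [-0.22  0.24  2.26  1.91  0.19 -0.55]
```

```bash
sed -i 's/a=np.deg2rad(37)/a=np.deg2rad(40)/' act.py
python3 - <<'E'
from act import *
ctr=np.array([.7162,-.1883])
R,g=grasp(ctr,.055,.110)
P=slide(ctr,[W(-.045,-.178),W(-.045,-.005)],W(0,0))
manip.set_gripper(0.0,60); st('grip'); print(manip.current_grip_force())
for p in P:
    manip.move_l(p,max_speed=.08); st('mv')
C=clouds()
for c,(X,I) in C.items():
    m=(np.hypot(*(X[:,:2]-W(0,0)).T)<.08)&(X[:,2]>.088)&(X[:,2]<.1)
    print(c,'pan',PL(circ(X[m],.0585)))
snap('top','p1.png');snap('scene','p1s.png')
a=cv2.imread('pics/p1.png')[60:260,130:430];b=cv2.imread('pics/p1s.png')[130:330,150:450]
cv2.imwrite('pics/p1b.png',cv2.resize(np.vstack([a,b]),(450,600),interpolation=cv2.INTER_CUBIC))
E
```

```text
ik [-0.63  0.32  2.09  1.24  0.44 -0.19]
ik None
via t 14.2 ee [ 0.4283 -0.1984  0.2134] F [-0.  -0.  -1.1] w 0.7
ap t 15.0 ee [ 0.5276 -0.1981  0.1731] F [ 0.3 -0.4 -0.1] w 0.697
at t 16.5 ee [ 0.6114 -0.1942  0.0743] F [-0.4 -0.1 -0.6] w 0.7
[-0.57  0.58  2.03  1.73  0.39 -0.68]
[-0.2   0.52  2.17  2.54  0.28 -1.18]
[-0.16  0.56  2.06  2.47  0.22 -1.08]
grip t 16.9 ee [ 0.6116 -0.194   0.0742] F [-2.8  1.5  5.2] w 0.199
59.462764263153076
mv t 17.6 ee [ 0.5715 -0.1955  0.0742] F [-5.6  0.2  3.9] w 0.197
mv t 19.9 ee [ 0.5601 -0.0228  0.0743] F [-0.5 -0.2 -2.6] w 0.2
mv t 20.6 ee [ 0.6045 -0.0146  0.0742] F [ 1.   0.3 -3. ] w 0.202
scene pan [ 0.00134258 -0.00088139]
top pan [-0.00131086 -0.00148855]
```

View pics/p1b.png

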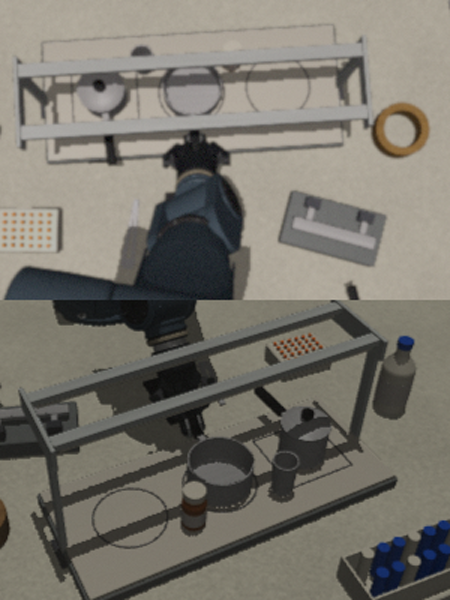

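The pot sits on the square (top half (103,90)) and the pan on the double ring (195,90); jar and beaker are unmoved. Next I'll release the pan, retreat and go above the bar.

Run:
```python
from act import *
manip.set_gripper(.7); st('open')
R=np.array(manip.current_tcp_rot()); p=np.array(manip.current_ee_pos())
manip.move_l(p-.14*R[:,2],ori(.055,np.deg2rad(42)),max_speed=.12); st('back')
manip.move_l(np.array(manip.current_ee_pos())+[-.08,0,.05],max_speed=.2)
manip.set_gripper(0.0,30)
yaw=np.deg2rad(-14.8); by=np.array([-np.sin(yaw),np.cos(yaw),0]); z=np.array([0,0,-1.])
B=np.array([.4176,-.297])
best=None;q0=np.array(manip.current_qpos())
for s in (1,-1):
    x=s*by; O=np.column_stack([x,np.cross(z,x),z]); q=manip.inverse_kinematics([*B,.13],O); print(None if q is None else np.round(q,2))
    if q is not None and (best is None or abs(q-q0).max()<best[0]): best=(abs(q-q0).max(),O)
O=best[1]; np.save('/tmp/O.npy',O)
manip.move_ptp([*B,.16],O); st('hover')
manip.move_l([*B,.085],max_speed=.1); st('low')
C=clouds()
for c,(X,I) in C.items():
    m=(np.hypot(*(X[:,:2]-W(0,.18)).T)<.05)&(X[:,2]>.127)&(X[:,2]<.15); print(c,'pot',PL(circ(X[m])))
    m=(np.hypot(*(X[:,:2]-W(0,0)).T)<.08)&(X[:,2]>.088)&(X[:,2]<.1); print(c,'pan',PL(circ(X[m],.0585)))
snap('top','b1.png');snap('scene','b1s.png')
a=cv2.imread('pics/b1.png')[160:260,290:440];b=cv2.imread('pics/b1s.png')[150:250,100:250]
cv2.imwrite('pics/b1b.png',cv2.resize(np.vstack([a,b]),(450,600),interpolation=cv2.INTER_CUBIC))
```

```text
open t 21.3 ee [ 0.6048 -0.0147  0.0744] F [1.  0.  0.2] w 0.696
back t 22.6 ee [ 0.5149 -0.0197  0.1816] F [ 0.1  0.3 -0.1] w 0.701
[-0.71  0.43  1.85 -0.    0.86 -0.45]
[-0.71  0.43  1.85 -0.    0.86  2.69]
hover t 25.0 ee [ 0.4177 -0.296   0.16  ] F [-0.5  1.  -0.1] w 0.001
low t 25.9 ee [ 0.4179 -0.2971  0.0855] F [ 0.6 -0.8 -0. ] w 0.003
scene pot [0.00031073 0.17885854]
scene pan [ 0.00092257 -0.00110748]
top pot [-0.00145202  0.17784869]
top pan [-0.00125093 -0.00164567]
```

View pics/b1b.png

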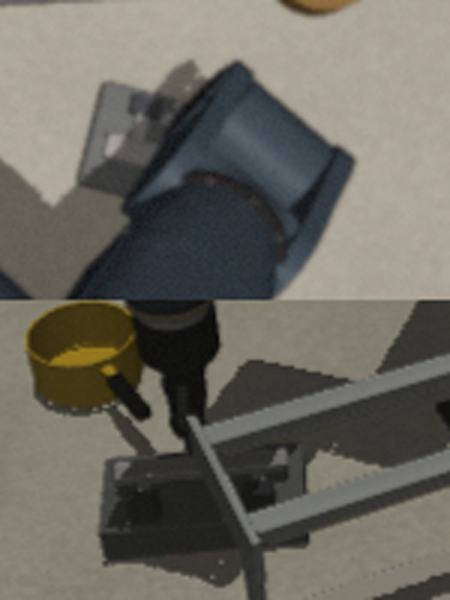

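The fingertips (lower half (190,432)) hang above the middle of the bar, which spans (115,475) to (285,458). Now I'll press.

Run:
```python
from act import *
B=np.array([.4176,-.297])
z=.076; hist=[]
manip.move_l([*B,z],max_speed=.05)
while z>.056:
    z-=.001; manip.move_l([*B,z],max_speed=.02); F=np.array(manip.current_force()); hist.append((round(z,3),round(float(manip.current_ee_pos()[2]),4),F.round(1).tolist(),np.round(manip.current_ft_torque(),2).tolist()))
    if F[2]>22: break
for h in hist: print(*h)
print(manip.current_time())
```

```text
0.075 0.075 [0.3, 0.8, -0.5] [-0.03, 0.03, 0.01]
0.074 0.074 [-0.1, -0.3, 0.0] [0.04, 0.02, 0.03]
0.073 0.073 [0.6, -0.4, 0.3] [-0.01, -0.04, 0.01]
0.072 0.072 [-1.8, -0.6, 2.8] [-0.02, 0.13, 0.02]
0.071 0.0709 [-0.7, 0.0, 3.3] [-0.01, 0.28, 0.02]
0.07 0.0699 [-2.6, -0.8, 2.5] [-0.0, 0.42, -0.03]
0.069 0.0689 [-2.3, -0.4, 2.7] [-0.01, 0.41, 0.07]
0.068 0.0679 [-2.8, 0.1, 2.2] [0.05, 0.43, -0.03]
0.067 0.0669 [-3.4, 0.7, 1.7] [0.05, 0.5, 0.04]
0.066 0.0659 [-3.2, -0.6, 3.1] [0.13, 0.4, -0.02]
0.065 0.0651 [-2.2, 1.0, 5.4] [0.11, 0.55, -0.01]
0.064 0.0646 [-6.0, 3.5, 13.2] [0.46, 0.89, 0.05]
0.063 0.0643 [-8.0, 4.7, 23.3] [0.72, 1.25, 0.01]
29.7
```

Run:
```python
from act import *
B=np.array([.4176,-.297])
manip.move_l([*B,.0622],max_speed=.02); st('press')
manip.move_l([*B,.16],max_speed=.1); st('up')
manip.move_ptp([.32,-.12,.28],np.load('/tmp/O.npy')); st('clear')
C=clouds()
yaw=np.deg2rad(-14.8); bx=np.array([np.cos(yaw),np.sin(yaw)]); by=np.array([-bx[1],bx[0]])
for c,(X,I) in C.items():
    q=X[:,:2]-B
    u,v=q@bx,q@by
    for n,a,b in(('right',-.08,-.04),('mid',-.02,.02),('left',.04,.08)):
        m=(abs(u)<.009)&(v>a)&(v<b)&(X[:,2]>.03)&(X[:,2]<.075)
        z0=np.load(f'/tmp/{c}.npz');Y=cloud(c,z0['d'])[z0['d']>0];w=Y[:,:2]-B
        k=(abs(w@bx)<.009)&(w@by>a)&(w@by<b)&(Y[:,2]>.03)&(Y[:,2]<.075)
        print(c,n,'was',np.median(Y[k][:,2]).round(4),'now',np.median(X[m][:,2]).round(4),m.sum())
    m=(np.hypot(*(X[:,:2]-W(0,.18)).T)<.05)&(X[:,2]>.127)&(X[:,2]<.15); print(c,'pot',PL(circ(X[m])))
    m=(np.hypot(*(X[:,:2]-W(0,0)).T)<.08)&(X[:,2]>.088)&(X[:,2]<.1); print(c,'pan',PL(circ(X[m],.0585)))
snap('top','e.png');snap('scene','es.png')
a=cv2.imread('pics/e.png')[60:260,110:410];b=cv2.imread('pics/es.png')[130:330,110:410]
cv2.imwrite('pics/eb.png',cv2.resize(np.vstack([a,b]),(450,600),interpolation=cv2.INTER_CUBIC))
```

```text
press t 29.9 ee [ 0.418  -0.2973  0.064 ] F [-10.1   5.9  30.9] w -0.001
up t 31.1 ee [ 0.4174 -0.2968  0.1594] F [-0.2 -0.5 -0. ] w -0.002
clear t 32.0 ee [ 0.3204 -0.1205  0.2797] F [ 0.4 -0.2  0.3] w 0.0
scene right was 0.0599 now 0.0516 48
scene mid was 0.0591 now 0.0521 23
scene left was 0.06 now 0.052 42
scene pot [0.00134081 0.17821011]
scene pan [ 0.00125804 -0.00117811]
top right was 0.0609 now 0.0519 82
top mid was 0.0618 now 0.051 80
top left was 0.0609 now 0.0525 78
top pot [-0.00118624  0.17798789]
top pan [-0.0010979  -0.00146432]
```

View pics/eb.png

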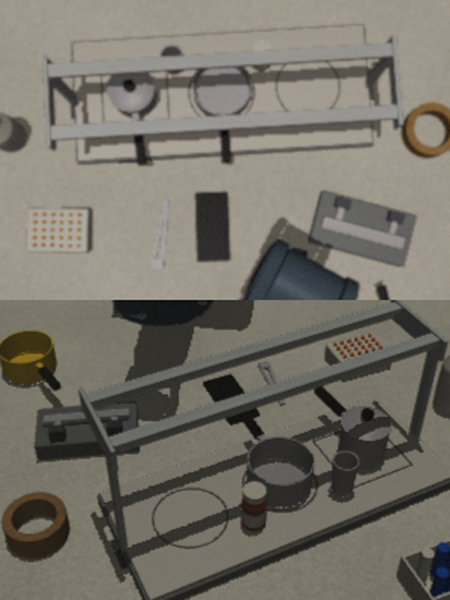

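The bar dropped about 9 mm at both ends and is level. The pot is on the square (top (131,92)) and the pan on the double ring (223,90). Everything else is where it was, and the robot is clear.

```bash
python3 -c "
from bench import manip
print(manip.sign_off())"
```

```text
the job is handed in; nothing more can be done
None
```

The job is handed in at about 32 s: the pot is centred on the square and the saucepan on the double ring, both to about 2 mm, the switch bar is fully down and level, and nothing else was seen to move.

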